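Lay a standing tube down against the jig's end stop

TASK

Tip the standing piece of rectangular tube over to the robot's right, away from the low end stop, and let it down gently onto its side: support it on the way, do not let it fall. Then push the lying tube along the table until its foot end is flush against the face of the end stop. Only push and support it lightly with the fingers: never squeeze it, lift it clear of the table or carry it, and leave the block, the nut and the chisel where they are.

Things in the scene. Friction and masses are not known exactly. Their poses are not given: they have to be found in the camera images.
- tube: Loose cut length of bare steel rectangular tube, open ends, 40 mm (x) by 50 (y) by 160 long (z), wall 4, about 0.35 kg. Starts upright, its back 15 to 45 mm in front of the end stop, turned up to 0.1 rad from square. Origin: centre of the foot end; z runs to the other end; -x is the face to the robot's right, which must end face down (then x points up, z away from the stop).
- tube_toe (a point): Middle of the tube's bottom edge on the robot's right (away from the stop; 20 mm from the body origin along -x), axes as the tube. The tube pivots on this edge as it tips and the edge stays on the table throughout.
- end_stop: Fixed dark steel angle. Upright plate 100 mm wide (y), 36 high, 8 thick; screwed foot 8 mm high reaching 58 mm behind the face (screw heads to 18 mm high, a rib to 24). Origin: at table level, middle of its working face, which looks along its -x, to the robot's right (roughly). z up.
- ground_block: Bystander: steel block with holes, 51 x 76 x 25 mm, loose, lying beside the work. Origin at the centre of its underside.
- nut: Bystander: big hexagon nut, 30 x 34 x 22 mm, loose, beside the work. Origin at the centre of its underside.
- chisel: Bystander: short cold chisel, 14 x 82 x 13 mm, long along its y, loose, beside the work. Origin at the centre of its underside.
Not all that is in view belongs to the job. Of the things that look like the tube, take the one that is farthest from the robot's base at the start. What is shaped like the end_stop but green is not meant.

How it is judged:
By the outcome, as a careful person would: the job done as asked, in the order asked, and still so for the second after the job is handed in, with the robot touching nothing.
It also fails if it takes over 54 s, if anything falls off the work surface, if the arm or the gripper's body presses on something with over 40 N, if the wrist force passes 120 N, or if a joint passes its speed limit or range.

ROBOT

A 6-joint arm with a two-finger parallel gripper is mounted at the origin on the work surface; the furniture and walls round the work are solid. World frame = base frame: x ahead of the robot, y to its left, z up, the work surface at z = 0. Lengths are in mm, angles in rad, forces in N, time in s.
With the tool pointing down it reaches from about 400 to 925 mm from the base axis. Payload 12.5 kg.
Tool frame: the origin (TCP) lies between the finger pads; the fingertips stand 25 mm ahead of it and the grasp point (between the pads) lies 6 mm ahead of it; z points along the fingers, y is the line along which they close (so a half turn about z gives the same grasp; the last joint's range is limited). The gripper opens to 95 mm and grips with 3 to 60 N. Pads are 20 mm wide; open, the fingers measure 119 mm over their backs; the gripper's body (75 mm by 180 mm) begins 59 mm behind the grasp point.
Start: joints at [1.042, 0.491, 1.559, -0, 1.092, -0.106], TCP at [256.432, 569.988, 239.661] pointing down, gripper open.
Joint ranges: [-3.1, 3.1], [-0.84, 2.19], [0.05, 2.79], [-1.13, 4.28], [0.06, 2.93], [-2.69, 2.69]. Speed limits (rad/s): [2.22, 2.22, 2.79, 3.14, 3.14, 3.14].

INTERFACE

Orientations are given as [roll, pitch, yaw] about the fixed x, y, z axes, in that order (R = Rz(yaw) Ry(pitch) Rx(roll)).
In Python, from cell import state, read_camera, job_done, cut_out gives the robot as it stands. The module is installed in compiled form; this text tells all that it offers.
- The arm moves only by the tool jog_arm, never from a script. Its argument "motion" is a list of rows, each a list of 2 entries, a list of its own where there are three numbers: the shift along the tool's x, y, z in mm, then the turn about the tool's z in rad. A call has 1 to 5 rows; each row is the pose to reach, as a shift and turn from the pose commanded when the call began, along the tool's axes at that moment; what a row does not reach only later rows make up. A row lasts 1/10 s, in which the tool goes at most 50 mm and 8.59 degrees, less where a joint would pass 70% of its speed; a pose out of reach is approached as far as the arm can. A call with a gripper value outside its range is refused whole. "grip" is the closure, from 0 (fully open) to 1 (shut), set as the call begins (left out, the last holds). The fingers move at their own pace and stop on an object; the grip force is fixed at half the most. Time passes only in rows, so rows that repeat a pose let the fingers close. It gives the time, the measured TCP pose, the force, the opening and the grip force at its end, in the units of the state.
- state(): the state, without advancing time (a new reading comes with each control period).
- read_camera(name): name is "side" or "top"; returns a dict with "img" (400x640x3 uint8, blue, green, red), "vertical_fov" (degrees; the focal length in pixels is half the picture's height over the tangent of half this angle, whatever the lens; pixels are square), "cx", "cy" (the principal point, pixels), "extrinsics" (4x4, takes a point from camera to world coordinates). Camera axes: x right, y up, looking along -z (the intrinsics and any distortion apply to the point x, -y, -z); pixel columns grow to the right and rows downward; lengths in mm; the calibration is good to about 2 mm. A picture is of the moment at which its call begins. There is no depth.
- job_done(): hands the job in; it is judged then, once.
Trained networks look in a picture, given as the dict that the camera call returned (one of the last four; its "shot" number tells which), for a name from the list of things; names that differ only in an ending like _2 or _b are one class to them, and where a whole thing is asked for, a point or a joint stands for the part that bears it (a point fixed in the world has none). Each returns a list of dicts, best first, with "p" (0 to 1); they miss things now and then, are a little off and sometimes report something else, mostly with a low value. They report only what shows in the picture. A call takes as long as a camera call. They do not tell look-alikes from the thing itself.
- cut_out(name, picture): "region" (400x640 bool, what is visible of it) and "box" ([left, top, right, bottom] in pixels, round what is visible of it).
The state is a dict: "t": time; "joints": joint angles; "qvel": joint speeds; "tau": joint torques, N m; "eef_pos": TCP position; "tcp_rot": TCP orientation; "ft_force": force on the tool from outside, world axes, zero at the start; "moment": the same for the moment, N m; "opening": opening from 0.0 (shut) to 1.0 (fully open); "grip_force": force on a finger pad.
Only numpy, scipy, OpenCV 4.12 (cv2) and the standard library are available. Lean on these libraries where they do the work, as an engineer would, in place of code of your own. Each camera call takes 0.05 s, during which the arm holds its last target. There are 200 camera calls.

## Working session

There is one attempt and no reset: what is moved stays moved. The work goes in short steps, Python scripts to look and compute and a tool call to move; the robot and the scene stay as the last step left them, time stands still between calls to the robot, and variables do not carry over. Pictures are saved under pics/ and viewed, at most 10 in all, crops included, and the job is handed in when it is done.

Besides the shell and the picture viewer there is one more tool, called after "Call:" by a JSON object that holds its "op" and its "data", one argument or row to a line. jog_arm: Moves the arm, as the interface text tells. Its arguments: {"type":"object","properties":{"motion":{"type":"array"},"grip":{"type":"number"}},"required":["motion"]}

```bash
mkdir -p pics; cat > h.py <<'E'
import numpy as np, cv2
from cell import state, read_camera, job_done, cut_out
def K(p):
    f=200/np.tan(np.radians(p["vertical_fov"])/2); return f,p["cx"],p["cy"]
def ray(p,u,v):
    f,cx,cy=K(p); E=np.array(p["extrinsics"]); d=E[:3,:3]@np.array([(u-cx)/f,-(v-cy)/f,-1]); return E[:3,3],d
def onz(p,u,v,z=0):
    o,d=ray(p,u,v); return o+d*(z-o[2])/d[2]
def proj(p,X):
    f,cx,cy=K(p); E=np.array(p["extrinsics"]); c=E[:3,:3].T@(np.array(X,float)-E[:3,3]); return cx+f*c[0]/-c[2], cy-f*c[1]/-c[2]
E
python3 - <<'E'
from h import *
print(state())
for n in("side","top"):
    p=read_camera(n); cv2.imwrite(f"pics/{n}1.png",p["img"])
    print(n,p["vertical_fov"],p["cx"],p["cy"],np.round(p["extrinsics"],3).tolist(),[k for k in p])
    for t in("tube","end_stop","ground_block","nut","chisel"):
        for r in cut_out(t,p):
            b=r["box"]; c=onz(p,(b[0]+b[2])/2,(b[1]+b[3])/2)
            print(t,round(r["p"],2),b,np.round(c))
E
```

```text
{'t': 0.0, 'joints': array([ 1.04239296e+00,  4.91566166e-01,  1.55944712e+00, -1.51542862e-05,
        1.09167989e+00, -1.05598434e-01]), 'qvel': array([-0.00069552,  0.00039326, -0.00083061, -0.00168016, -0.0001553 ,
        0.00098286]), 'tau': array([ 4.66196871e-04, -6.12649155e+01, -2.58168858e+01,  6.92818500e-02,
        4.83222515e-02, -1.61494731e-04]), 'eef_pos': array([256.32479738, 569.78920082, 239.05842479]), 'tcp_rot': array([-3.14049684e+00, -1.02632577e-04,  2.71879466e+00]), 'ft_force': array([ 0.1886501 ,  1.06439629, -0.26004921]), 'moment': array([ 0.00850046, -0.03448682, -0.02447096]), 'grip_force': 0.0, 'opening': 1.002429347396438}
side 42.38464860757467 309.3223709755927 198.7061067961652 [[-0.997, 0.016, -0.069, 537.52], [-0.07, -0.381, 0.922, 916.824], [-0.012, 0.925, 0.381, 369.131], [0.0, 0.0, 0.0, 1.0]] ['img', 'vertical_fov', 'cx', 'cy', 'extrinsics', 'shot']
tube 0.82 [288.2, 129.3, 325.0, 217.6] [ 620. -118.    0.]
tube 0.61 [369.1, 147.3, 415.8, 259.1] [451.  38.   0.]
end_stop 0.95 [274.0, 211.9, 348.8, 255.0] [591. 170.   0.]
end_stop 0.79 [356.4
[... 218 characters left out ...]
hisel 0.44 [411.5, 216.6, 424.5, 224.5] [414. 112.   0.]
top 49.99618649009376 321.3960651583554 196.02114380927756 [[-0.011, 0.986, -0.168, 453.41], [-1.0, -0.007, 0.025, 84.091], [0.024, 0.168, 0.985, 882.148], [0.0, 0.0, 0.0, 1.0]] ['img', 'vertical_fov', 'cx', 'cy', 'extrinsics', 'shot']
tube 0.78 [211.1, 242.2, 258.0, 277.1] [474. 239.   0.]
tube 0.61 [270.4, 169.4, 298.3, 215.0] [613. 139.   0.]
end_stop 0.91 [329.4, 235.5, 369.8, 290.6] [465.   6.   0.]
end_stop 0.74 [238.2, 174.2, 272.3, 229.6] [593. 199.   0.]
ground_block 0.75 [228.0, 103.7, 262.3, 148.0] [757. 223.   0.]
nut 0.66 [322.8, 91.9, 335.8, 108.8] [814.  42.   0.]
chisel 0.78 [284.0, 255.2, 293.5, 298.3] [439. 129.   0.]
```

```bash
python3 - <<'E'
import cv2
a=cv2.imread("pics/side1.png")[100:300,170:450]; b=cv2.imread("pics/top1.png")[80:310,190:390]
cv2.imwrite("pics/c1.png",cv2.resize(a,None,fx=2.8,fy=2.8,interpolation=2)); cv2.imwrite("pics/c2.png",cv2.resize(b,None,fx=2.6,fy=2.6,interpolation=2))
E
```

```text
(no output)
```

View pics/c1.png

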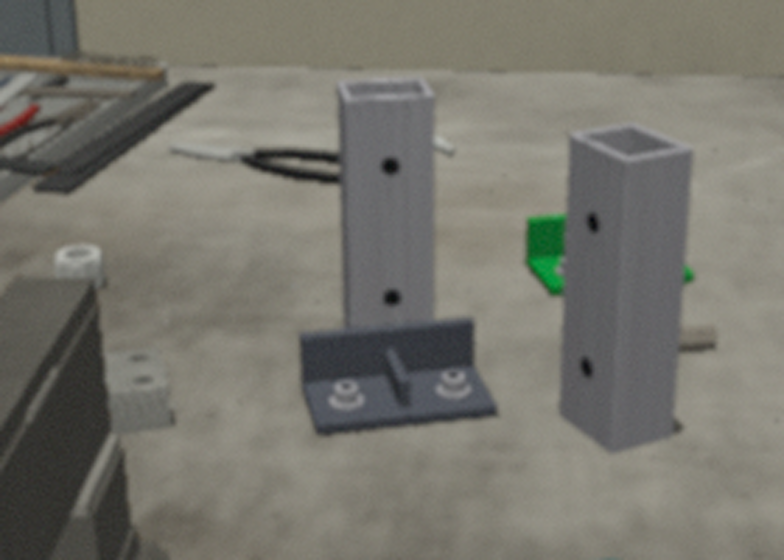

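View pics/c2.png

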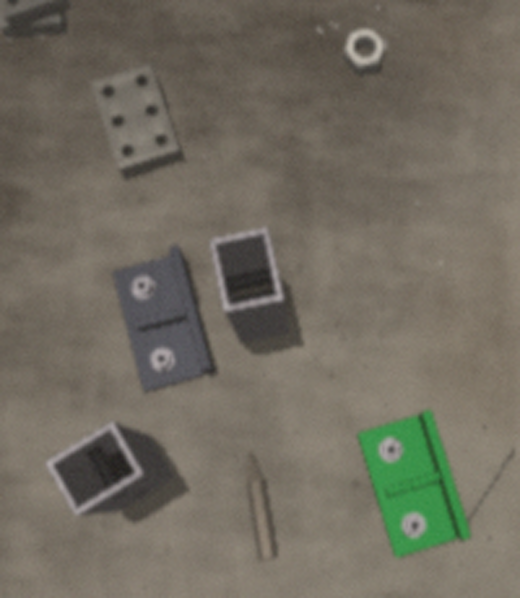

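View pics/top1.png

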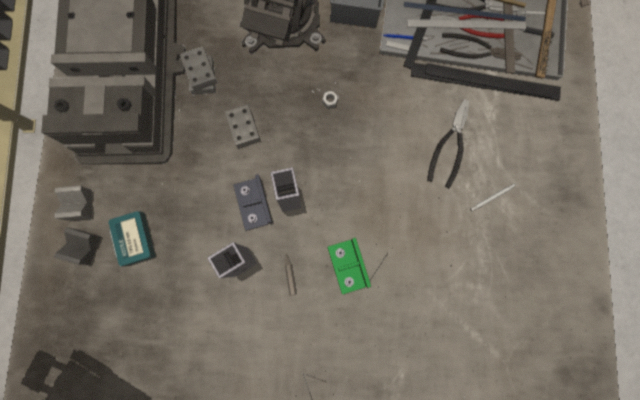

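```bash
cat > fit.py <<'E'
from h import *
from scipy.optimize import minimize
def box(x0,x1,y0,y1,z0,z1): return np.array([[x,y,z] for x in(x0,x1) for y in(y0,y1) for z in(z0,z1)],float)
TUBE=[box(-20,20,-25,25,0,160)]
STOP=[box(0,8,-50,50,0,36),box(0,58,-50,50,0,8)]
def place(b,x,y,yaw,th=0):
    # th: tip about the toe edge (local x=-20,z=0) towards -x; (x,y) = body origin when th=0
    q=b.copy(); q[:,0]+=20; c,s=np.cos(th),np.sin(th)
    q=np.c_[q[:,0]*c-q[:,2]*s, q[:,1], q[:,0]*s+q[:,2]*c]; q[:,0]-=20
    c,s=np.cos(yaw),np.sin(yaw)
    return np.c_[x+c*q[:,0]-s*q[:,1], y+s*q[:,0]+c*q[:,1], q[:,2]]
def sil(p,model,par,S=4):
    m=np.zeros((400*S,640*S),np.uint8)
    for b in model:
        uv=np.array([proj(p,X) for X in place(b,*par)])
        h=cv2.convexHull(((uv+.5)*S).astype(np.int32)); cv2.fillConvexPoly(m,h,1)
    return cv2.resize(m.astype(np.float32),(640,400),interpolation=cv2.INTER_AREA)
def cost(par,views,model):
    e=0
    for p,reg,ign in views: 
        d=np.abs(sil(p,model,par)-reg); d[ign]=0; e+=d.sum()
    return e
def fit(views,model,x0,step=(8,8,.08)):
    n=len(x0); sim=np.array([x0]+[np.array(x0)+np.eye(n)[i]*step[i] for i in range(n)])
    r=minimize(cost,x0,args=(views,model),method="Nelder-Mead",options=dict(initial_simplex=sim,xatol=.05,fatol=.3,maxiter=250))
    return r.x,r.fun
def pick(name,p,u,v):
    for r in cut_out(name,p):
        b=r["box"]
        if b[0]-12<u<b[2]+12 and b[1]-12<v<b[3]+12 and r["p"]>.2: return r["region"]
E
python3 - <<'E'
from fit import *
P={n:read_camera(n) for n in("side","top")}
R={}
for n,o,u,v in(("top","tube",285,190),("side","tube",306,170),("top","end_stop",255,202),("side","end_stop",311,234)):
    R[n,o]=pick(o,P[n],u,v); print(n,o,None if R[n,o] is None else R[n,o].sum())
k=np.ones((5,5),np.uint8)
def dil(a): return cv2.dilate(a.astype(np.uint8),k)>0
V=[(P[n],R[n,"tube"].astype(float),dil(R[n,"end_stop"])) for n in P]
W=[(P[n],R[n,"end_stop"].astype(float),dil(R[n,"tube"])&~R[n,"end_stop"]) for n in P]
for lab,vs,m,x0 in(("tube",V,TUBE,[600,125,1.75]),("stop",W,STOP,[590,170,1.75])):
    print(lab,fit(vs,m,x0)); print(" top only",fit(vs[1:],m,x0)); print(" side only",fit(vs[:1],m,x0))
E
```

```text
top tube 944
side tube 2818
top end_stop 1311
side end_stop 2375
tube (array([598.92070241, 129.18496121,   1.73565803]), np.float64(143.75))
 top only (array([598.0716397 , 128.67510624,   1.78030394]), np.float64(43.75))
 side only (array([598.94007202, 131.48979767,   1.71364283]), np.float64(76.6875))
stop (array([596.11842995, 175.21000175,   1.83150332]), np.float64(191.375))
 top only (array([595.14211196, 176.48686179,   1.86374189]), np.float64(115.1875))
 side only (array([596.62636153, 175.2988394 ,   1.84981162]), np.float64(68.6875))
```

Two pieces look like the tube. In the top picture they are at (285,190) and (228,260); the crops show both. The one at (285,190) is at world (599,129), about 613 mm from the base. The other is about 500 mm away. The far one also stands in front of the dark stop at (255,202), so that is the tube to use. The green stop at (348,266) is ignored.

```bash
cat >> h.py <<'E'
from scipy.spatial.transform import Rotation as Ro
def plan(x,y,z,yaw=None):
    s=state(); R=Ro.from_euler("xyz",s["tcp_rot"]).as_matrix()
    d=R.T@(np.array([x,y,z])-s["eef_pos"]); t=0 if yaw is None else -((yaw-s["tcp_rot"][2]+np.pi)%(2*np.pi)-np.pi)
    print("shift",np.round(d,1),"turn",round(t,3),"t",s["t"])
E
python3 -c "
from h import *
plan(599,129,240,3.321)"
```

```text
shift [-4.934e+02 -2.616e+02 -4.000e-01] turn -0.602 t 0.9
```

Call:
{"op": "jog_arm", "data": {
  "motion": [
    [[-20,-10,0],-0.03],
    [[-55,-29,0],-0.08],
    [[-95,-50,0],-0.14],
    [[-135,-72,0],-0.2],
    [[-175,-93,0],-0.25]
  ],
  "grip": 0.41
}}

```text
t: 1.4
eef_pos: [378.6, 411.9, 239.8]
tcp_rot: [3.141, 0.0, 2.972]
ft_force: [0.8, 0.9, 0.4]
opening: 0.631
grip_force: 0.0
```

```bash
python3 -c "
from h import *
plan(599,129,240,3.321);print(state()['tcp_rot'],state()['opening'])"
```

```text
shift [-2.651e+02 -2.416e+02 -2.000e-01] turn -0.349 t 1.4
[3.14131405e+00 2.28880708e-04 2.97165056e+00] 0.63129963854545
```

Call:
{"op": "jog_arm", "data": {
  "motion": [
    [[-30,-27,0],-0.05],
    [[-60,-55,0],-0.1],
    [[-90,-82,0],-0.15],
    [[-120,-109,0],-0.2],
    [[-145,-132,0],-0.25]
  ]
}}

```text
t: 1.9
eef_pos: [499.1, 256.7, 239.8]
tcp_rot: [3.141, 0.0, -3.063]
ft_force: [-0.7, 0.5, 0.9]
opening: 0.592
grip_force: 0.0
```

```bash
python3 -c "
from h import *
plan(599,129,240,3.321);print(state()['tcp_rot'],state()['opening'])"
```

```text
shift [ -89.5 -135.1   -0.2] turn -0.101 t 1.9
[ 3.14147222e+00  4.34762526e-04 -3.06293818e+00] 0.5917649468860495
```

Call:
{"op": "jog_arm", "data": {
  "motion": [
    [[-26,-40,0],-0.03],
    [[-52,-79,0],-0.06],
    [[-75,-113,0],-0.09],
    [[-87,-131,0],-0.1],
    [[-89.5,-135,0],-0.1]
  ]
}}

```text
t: 2.4
eef_pos: [598.9, 128.6, 239.3]
tcp_rot: [-3.141, 0.0, -2.967]
ft_force: [-0.9, 0.5, -0.2]
opening: 0.593
grip_force: 0.0
```

```bash
python3 - <<'E'
from h import *
plan(599,129,160,3.321)
p=read_camera("side"); cv2.imwrite("pics/s2.png",cv2.resize(p["img"][40:270,220:460],None,fx=2.4,fy=2.4,interpolation=2))
E
```

```text
shift [-0.2  0.3 79.3] turn -0.005 t 2.4
```

View pics/s2.png

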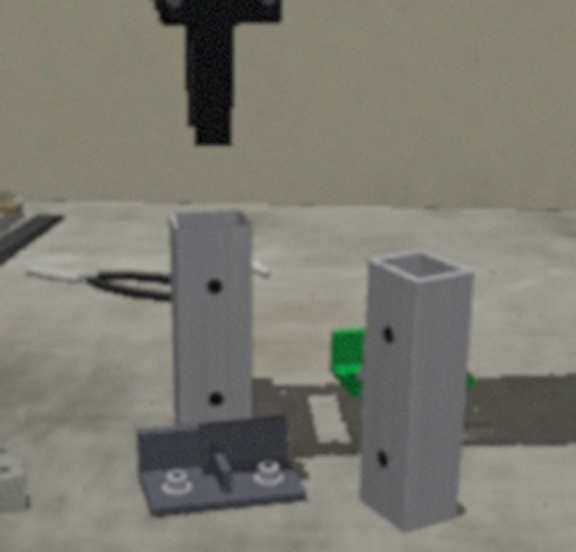

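The gripper (213,80) is centred over the tube (212,220) and nothing is in the way. I'll lower the fingers to straddle the tube.

Call:
{"op": "jog_arm", "data": {
  "motion": [
    [[0,0,20],0],
    [[0,0,45],0],
    [[0,0,65],0],
    [[0,0,77],0],
    [[0,0,80],0]
  ]
}}

```text
t: 2.95
eef_pos: [596.8, 131.5, 158.7]
tcp_rot: [3.141, -0.002, -2.964]
ft_force: [0.8, -0.4, -0.2]
opening: 0.59
grip_force: 0.0
```

Call:
{"op": "jog_arm", "data": {
  "motion": [
    [[0,-2,0],0],
    [[0,-4,0],0],
    [[0,-6,0],0],
    [[0,-8,0],0],
    [[0,-10,0],0]
  ]
}}

```text
t: 3.45
eef_pos: [599.6, 120.6, 160.0]
tcp_rot: [3.142, 0.001, -2.965]
ft_force: [-1.2, 1.1, -0.1]
opening: 0.587
grip_force: 0.3
```

Call:
{"op": "jog_arm", "data": {
  "motion": [
    [[0,-4,0],0],
    [[0,-8,0],0],
    [[0,-12,0],0],
    [[0,-16,0],0],
    [[0,-20,0],0]
  ]
}}

```text
t: 3.95
eef_pos: [603.0, 100.8, 159.6]
tcp_rot: [3.142, -0.0, -2.964]
ft_force: [-0.1, 0.8, 0.6]
opening: 0.591
grip_force: 0.1
```

Call:
{"op": "jog_arm", "data": {
  "motion": [
    [[0,-2,0],0],
    [[0,-4,0],0],
    [[0,-6,0],0],
    [[0,-8,0],0],
    [[0,-10,0],0]
  ]
}}

```text
t: 4.45
eef_pos: [604.7, 91.2, 159.6]
tcp_rot: [3.142, -0.0, -2.964]
ft_force: [0.8, -0.2, -0.0]
opening: 0.591
grip_force: 0.0
```

```bash
cat > tilt.py <<'E'
from fit import *
import sys
# silhouette fit of the tilted tube: x,y (origin at th=0), yaw, th ; gripper pixels ignored
def tilt(x0,tag):
    P={n:read_camera(n) for n in("side","top")}; s=state(); V=[]
    for n,p in P.items():
        c=place(box(-20,20,-25,25,0,160),*x0).mean(0); u,v=proj(p,c); r=pick("tube",p,u,v)
        if r is None: print("no tube",n); continue
        ex,ey=s["eef_pos"][:2]; dark=(p["img"].max(2)<75)&~r
        V.append((p,r.astype(float),cv2.dilate(dark.astype(np.uint8),np.ones((3,3)))>0)); print(n,r.sum())
    x,f=fit(V,TUBE,x0,(6,6,.05,.1)); print(np.round(x,3),"deg",round(np.degrees(x[3]),1),"cost",f)
    e=s["eef_pos"]; print("tcp",np.round(e,1),"f",np.round(s["ft_force"],1),"open",s["opening"],"t",s["t"])
    q=place(np.array([[-20,0,0],[-20,0,160],[20,0,160],[20,0,0]],float),*x); print("toe,edge,rear top,heel",np.round(q,1).tolist())
    a=cv2.resize(P["side"]["img"][60:270,220:460],None,fx=1.6,fy=1.6); b=cv2.resize(P["top"]["img"][120:300,190:430],None,fx=1.6,fy=1.6)
    cv2.imwrite(f"pics/{tag}.png",np.vstack([a,b]))
E
python3 -c "
from tilt import *
tilt([599,129,1.75,.2],'t1')"
```

```text
side 2625
no tube top
[5.99410e+02 1.32459e+02 1.74200e+00 2.40000e-01] deg 13.8 cost 132.0625
tcp [604.8  91.1 159.6] f [0.1 0.6 0.1] open 0.5870986608869473 t 4.55
toe,edge,rear top,heel [[602.8, 112.8, 0.0], [609.3, 75.2, 155.4], [602.7, 113.5, 164.9], [596.2, 151.0, 9.5]]
```

Call:
{"op": "jog_arm", "data": {
  "motion": [
    [[0,-1,0],0],
    [[0,-3,0],0],
    [[0,-5,0],0],
    [[0,-7,0],0],
    [[0,-9,0],0]
  ],
  "grip": 0.46
}}

```text
t: 5.15
eef_pos: [606.3, 82.3, 159.7]
tcp_rot: [3.142, 0.0, -2.964]
ft_force: [-0.6, -1.0, 0.1]
opening: 0.539
grip_force: 0.1
```

Call:
{"op": "jog_arm", "data": {
  "motion": [
    [[0,-2,0],0],
    [[0,-4,0],0],
    [[0,-6,0],0],
    [[0,-8,0],0],
    [[0,-8,0],0]
  ]
}}

```text
t: 5.65
eef_pos: [607.7, 74.3, 159.6]
tcp_rot: [3.142, 0.0, -2.965]
ft_force: [0.1, -0.7, 0.0]
opening: 0.543
grip_force: 0.1
```

```bash
python3 -c "
from tilt import *
tilt([599,130,1.75,.35],'t2')"
```

```text
side 2603
no tube top
[5.99487e+02 1.29930e+02 1.75100e+00 4.65000e-01] deg 26.7 cost 175.5625
tcp [607.7  74.6 159.7] f [-0.1 -0.2  0.2] open 0.5361440416217387 t 5.75
toe,edge,rear top,heel [[603.1, 110.3, 0.0], [616.0, 39.7, 143.0], [609.5, 74.8, 160.9], [596.7, 145.4, 17.9]]
```

View pics/t2.png

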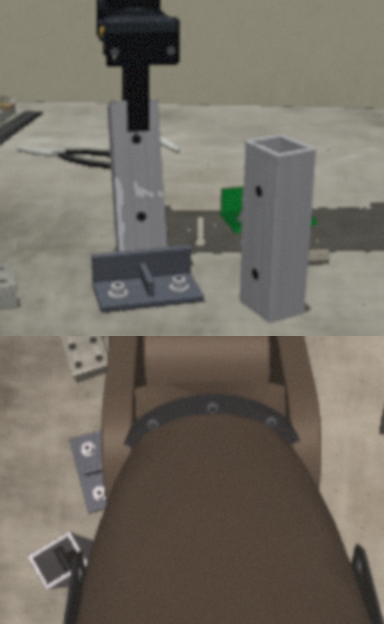

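The tube now leans towards the robot's right against the front finger, at about 22° (side view, top end under the gripper at about (137,105)). The dark stop is at (147,278). The arm hides the tube from the top camera. Next I open the fingers slowly while lowering, and follow the arc.

Call:
{"op": "jog_arm", "data": {
  "motion": [
    [[0,0,2],0],
    [[0,0,5],0],
    [[0,0,9],0],
    [[0,0,13],0],
    [[0,0,17],0]
  ],
  "grip": 0.0
}}

```text
t: 6.35
eef_pos: [607.7, 74.6, 142.2]
tcp_rot: [3.142, -0.0, -2.964]
ft_force: [-0.8, -1.1, -0.1]
opening: 0.908
grip_force: 0.5
```

Call:
{"op": "jog_arm", "data": {
  "motion": [
    [[0,0,1],0],
    [[0,0,2],0],
    [[0,0,3],0],
    [[0,0,3],0],
    [[0,0,3],0]
  ]
}}

```text
t: 6.85
eef_pos: [607.7, 74.6, 139.7]
tcp_rot: [3.142, 0.0, -2.964]
ft_force: [-0.4, -0.6, 0.5]
opening: 1.0
grip_force: 0.3
```

```bash
python3 -c "
from tilt import *
tilt([599,129,1.75,.55],'t3')"
```

```text
side 2433
no tube top
[599.566 125.712   1.767   0.631] deg 36.1 cost 131.0
tcp [607.7  74.7 139.7] f [-0.  -0.5  0.6] open 0.9974502340644648 t 6.95
toe,edge,rear top,heel [[603.5, 106.1, 0.0], [621.8, 13.5, 129.2], [615.5, 45.2, 152.8], [597.2, 137.8, 23.6]]
```

Call:
{"op": "jog_arm", "data": {
  "motion": [
    [[0,-3,1],0],
    [[0,-6,2.5],0],
    [[0,-9,4],0],
    [[0,-12,5.5],0],
    [[0,-15,7],0]
  ]
}}

```text
t: 7.55
eef_pos: [610.4, 59.5, 132.4]
tcp_rot: [3.142, -0.0, -2.964]
ft_force: [1.1, -0.1, -0.1]
opening: 1.001
grip_force: 0.3
```

Call:
{"op": "jog_arm", "data": {
  "motion": [
    [[0,-3,2],0],
    [[0,-6,4],0],
    [[0,-9,6],0],
    [[0,-12,8],0],
    [[0,-14,9],0]
  ]
}}

```text
t: 8.05
eef_pos: [612.8, 45.8, 123.4]
tcp_rot: [3.141, -0.0, -2.965]
ft_force: [-0.6, -0.4, -0.6]
opening: 1.0
grip_force: 0.4
```

```bash
python3 -c "
from tilt import *
tilt([599,129,1.75,.75],'t4')"
```

```text
side 2163
no tube top
[599.155 129.97    1.77    0.812] deg 46.5 cost 169.25
tcp [612.8  45.8 123.5] f [ 0.1 -1.4 -0.3] open 1.0022292196694338 t 8.15
toe,edge,rear top,heel [[603.1, 110.4, 0.0], [626.1, -3.4, 110.1], [620.6, 23.6, 139.1], [597.7, 137.4, 29.0]]
```

View pics/t4.png

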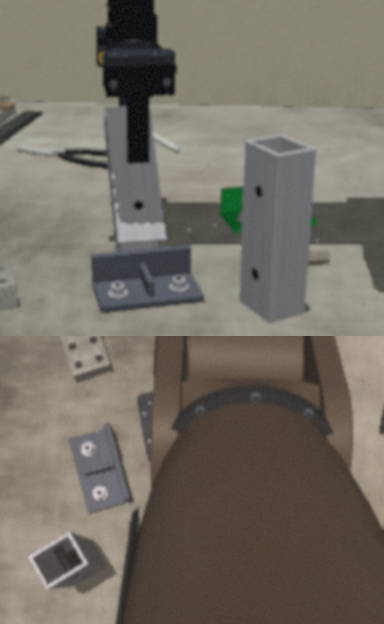

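The tube is at about 46°, resting on the front finger, and the toe has not moved: the fit puts it at (603,110). A vertical finger alone would let the toe skid at steeper angles. So I ease the leaning tube back until its heel is braced by the stop, then lower it.

Call:
{"op": "jog_arm", "data": {
  "motion": [
    [[0,1,0],0],
    [[0,3,0],0],
    [[0,5,0],0],
    [[0,7,0],0],
    [[0,9,0],0]
  ]
}}

```text
t: 8.75
eef_pos: [611.3, 55.1, 123.8]
tcp_rot: [-3.141, 0.0, -2.964]
ft_force: [0.7, -4.4, 3.0]
opening: 0.998
grip_force: 2.1
```

```bash
python3 -c "
from tilt import *
tilt([599,132,1.75,.75],'t5')"
```

```text
side 2213
no tube top
[599.143 130.02    1.765   0.837] deg 47.9 cost 116.875
tcp [611.1  55.2 123.6] f [-0.2 -3.8  2.1] open 0.9988769210733337 t 8.85
toe,edge,rear top,heel [[603.0, 110.4, 0.0], [625.9, -6.2, 107.2], [620.7, 20.1, 136.9], [597.8, 136.7, 29.7]]
```

```bash
cat >> tilt.py <<'E'
def scan(yaw,x,inner=47.5,degs=range(38,62,2),tag=None):
    # edge held on the finger: choose the tilt that fits the side view best
    p=read_camera("side"); s=state(); a=np.array([np.cos(yaw),np.sin(yaw)])
    r=pick("tube",p,290,180); dark=(p["img"].max(2)<75)&~r; ign=cv2.dilate(dark.astype(np.uint8),np.ones((3,3)))>0
    ef=s["eef_pos"][:2]@a-inner; out=[]
    for d in degs:
        th=np.radians(d); 
        def par(l): n=np.array([-a[1],a[0]]); o=a*(ef+160*np.sin(th)+20)+n*l; return [o[0],o[1],yaw,th]
        l0=np.array([-a[1],a[0]])@np.array([x,120.]); f,l=min((cost(par(l),[(p,r.astype(float),ign)],TUBE),l) for l in l0+np.arange(-8,9,2))
        q=place(np.array([[-20,0,0],[20,0,0]],float),*par(l)); out.append((d,round(f),np.round(q[:,1],1).tolist(),round(q[0,0],1)))
    for o in out: print(*o)
    print("f",np.round(s["ft_force"],1),"tcp",np.round(s["eef_pos"],1),"t",s["t"])
    if tag: cv2.imwrite(f"pics/{tag}.png",cv2.resize(p["img"][80:270,220:420],None,fx=3,fy=3,interpolation=2))
E
python3 -c "
from tilt import *
scan(1.76,600,tag='s6')"
```

```text
38 186 [105.8, 136.7] 604.8
40 184 [110.0, 140.1] 603.9
42 168 [114.2, 143.3] 603.2
44 149 [118.2, 146.4] 602.4
46 148 [122.0, 149.3] 601.6
48 168 [125.8, 152.1] 600.9
50 192 [129.4, 154.6] 600.2
52 211 [132.8, 157.0] 599.6
54 240 [136.1, 159.2] 598.9
56 270 [139.3, 161.3] 598.3
58 299 [142.3, 163.1] 597.8
60 338 [145.1, 164.7] 597.2
f [ 0.7 -2.9  1.7] tcp [611.1  55.  123.5] t 9.0
```

View pics/s6.png

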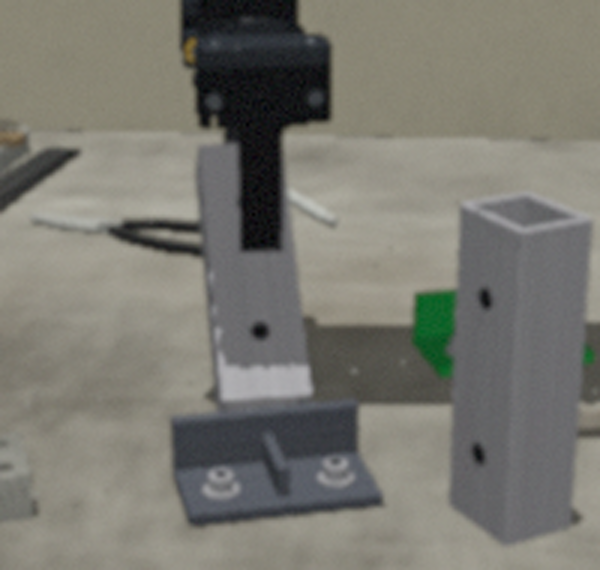

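The tube slides back with its tilt held at about 45°. In the picture the heel is at (265,400), just above the stop plate at (265,410). I'll carry on to the brace.

Call:
{"op": "jog_arm", "data": {
  "motion": [
    [[0,3,0],0],
    [[0,6,0],0],
    [[0,9,0],0],
    [[0,12,0],0],
    [[0,14,0],0]
  ]
}}

```text
t: 9.55
eef_pos: [608.7, 69.1, 123.7]
tcp_rot: [3.142, 0.0, -2.964]
ft_force: [1.0, -4.0, 2.5]
opening: 1.002
grip_force: 2.1
```

Call:
{"op": "jog_arm", "data": {
  "motion": [
    [[0,2,0],0],
    [[0,4,0],0],
    [[0,6,0],0],
    [[0,8,0],0],
    [[0,9,0],0]
  ]
}}

```text
t: 10.05
eef_pos: [607.1, 77.7, 123.6]
tcp_rot: [3.141, -0.0, -2.964]
ft_force: [0.6, -5.1, 3.2]
opening: 0.999
grip_force: 2.1
```

```bash
python3 -c "
from tilt import *
scan(1.78,600,tag='s7')"
```

```text
38 193 [128.9, 159.8] 602.2
40 185 [133.2, 163.2] 601.3
42 172 [137.3, 166.4] 600.4
44 164 [141.3, 169.5] 599.6
46 174 [145.2, 172.4] 598.7
48 198 [148.9, 175.1] 598.0
50 230 [152.5, 177.6] 597.2
52 265 [155.9, 180.0] 596.5
54 301 [159.2, 182.2] 595.8
56 332 [162.3, 184.2] 595.1
58 374 [165.3, 186.1] 594.5
60 417 [168.1, 187.7] 593.9
f [ 0.5 -3.4  1.5] tcp [607.1  77.8 123.6] t 10.1
```

Call:
{"op": "jog_arm", "data": {
  "motion": [
    [[0,1,0],0],
    [[0,2,0],0],
    [[0,3,0],0],
    [[0,4,0],0],
    [[0,4,0],0]
  ]
}}

```text
t: 10.65
eef_pos: [606.4, 81.6, 123.6]
tcp_rot: [3.141, -0.0, -2.964]
ft_force: [0.4, -3.3, 2.8]
opening: 0.997
grip_force: 1.8
```

```bash
python3 -c "
from tilt import *
tilt([597,163,1.8,.77],'t8'); scan(1.8,600,degs=range(38,50,2))"
```

```text
side 1924
no tube top
[597.768 163.376   1.728   0.865] deg 49.6 cost 167.9375
tcp [606.4  81.6 123.6] f [ 0.8 -3.4  2.9] open 1.000906260987978 t 10.75
toe,edge,rear top,heel [[600.9, 143.6, 0.0], [620.0, 23.3, 103.7], [615.9, 48.9, 134.2], [596.8, 169.2, 30.5]]
38 246 [132.2, 162.9] 599.2
40 232 [136.9, 166.7] 600.2
42 224 [141.0, 170.0] 599.2
44 220 [145.0, 173.0] 598.3
46 223 [148.8, 175.9] 597.4
48 246 [152.5, 178.6] 596.5
f [ 0.3 -3.2  2.1] tcp [606.4  81.5 123.6] t 10.9
```

View pics/t8.png

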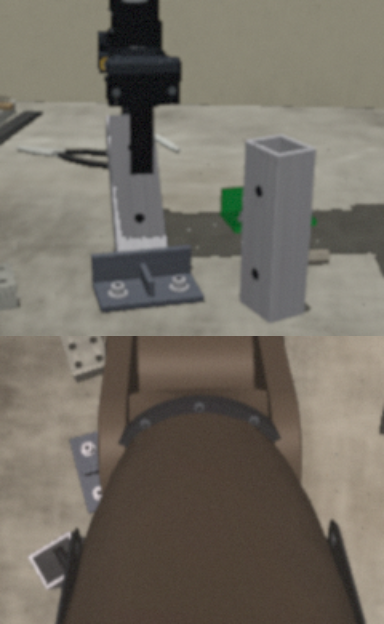

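The lean is about 45° and the heel is nearly at the stop plate, at (145,248). Next I swing the tool about the front finger so that the rear finger goes to the side, clear of the tube.

```bash
python3 - <<'E'
import numpy as np
P=lambda t:np.array([-53.5*np.sin(t),-53.5-(6*np.cos(t)+10*np.sin(t)-6)+53.5*np.cos(t)])
for k in range(3):
    t0=.5*k; c,s=np.cos(t0),np.sin(t0); R=np.array([[c,-s],[s,c]])
    print([[[*np.round(R.T@(P(t0+.1*i)-P(t0)),1).tolist(),0],round(.1*i,2)] for i in range(1,6)])
E
```

```text
[[[-5.3, -1.2, 0], 0.1], [[-10.6, -2.9, 0], 0.2], [[-15.8, -5.1, 0], 0.3], [[-20.8, -7.6, 0], 0.4], [[-25.6, -10.6, 0], 0.5]]
[[[-5.6, -0.7, 0], 0.1], [[-11.1, -1.9, 0], 0.2], [[-16.4, -3.5, 0], 0.3], [[-21.6, -5.5, 0], 0.4], [[-26.4, -8.0, 0], 0.5]]
[[[-5.3, -0.3, 0], 0.1], [[-10.5, -1.0, 0], 0.2], [[-15.5, -2.2, 0], 0.3], [[-20.2, -3.8, 0], 0.4], [[-24.6, -5.9, 0], 0.5]]
```

Call:
{"op": "jog_arm", "data": {
  "motion": [
    [[-5.3,-1.2,0],0.1],
    [[-10.6,-2.9,0],0.2],
    [[-15.8,-5.1,0],0.3],
    [[-20.8,-7.6,0],0.4],
    [[-25.6,-10.6,0],0.5]
  ]
}}

```text
t: 11.45
eef_pos: [633.5, 75.7, 123.4]
tcp_rot: [-3.142, -0.001, 2.815]
ft_force: [-0.3, -2.7, 1.3]
opening: 1.002
grip_force: 1.4
```

Call:
{"op": "jog_arm", "data": {
  "motion": [
    [[-5.6,-0.7,0],0.1],
    [[-11.1,-1.9,0],0.2],
    [[-16.4,-3.5,0],0.3],
    [[-21.6,-5.5,0],0.4],
    [[-26.4,-8.0,0],0.5]
  ]
}}

```text
t: 11.95
eef_pos: [656.0, 59.5, 123.5]
tcp_rot: [-3.141, -0.0, 2.315]
ft_force: [1.0, -3.1, 2.1]
opening: 1.0
grip_force: 1.7
```

Call:
{"op": "jog_arm", "data": {
  "motion": [
    [[-5.3,-0.3,0],0.1],
    [[-10.5,-1.0,0],0.2],
    [[-15.5,-2.2,0],0.3],
    [[-20.2,-3.8,0],0.4],
    [[-24.6,-5.9,0],0.5]
  ]
}}

```text
t: 12.45
eef_pos: [668.5, 37.1, 123.6]
tcp_rot: [-3.141, 0.0, 1.815]
ft_force: [-1.1, -6.0, 4.0]
opening: 1.005
grip_force: 2.9
```

```bash
python3 -c "
from tilt import *
tilt([597,163,1.8,.77],'t9'); print(state()['tcp_rot'])"
```

```text
no tube side
top 475
[576.693 142.706   2.145  -0.   ] deg -0.0 cost 271.25
tcp [668.5  36.9 123.6] f [-0.7 -2.5  2.7] open 1.0014142469993297 t 12.55
toe,edge,rear top,heel [[587.6, 125.9, 0.0], [587.5, 126.0, 160.0], [565.8, 159.6, 160.0], [565.8, 159.5, -0.0]]
[-3.14135148e+00  1.04194531e-04  1.81994712e+00]
```

View pics/t9.png

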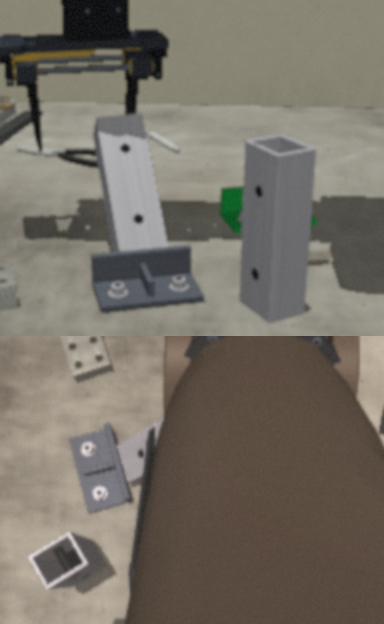

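The picture shows the tube's upper end at (120,118) resting on the one finger at (130,110), with the second finger at (38,130), clear to the side. The foot is a few millimetres short of the stop. I'll press it gently home against the stop now, watching the force.

Call:
{"op": "jog_arm", "data": {
  "motion": [
    [[1,0,0],0],
    [[2,0,0],0],
    [[3,0,0],0],
    [[4,0,0],0],
    [[4,0,0],0]
  ]
}}

```text
t: 13.15
eef_pos: [668.1, 39.7, 124.9]
tcp_rot: [3.14, 0.004, 1.822]
ft_force: [0.3, -15.9, 9.7]
opening: 0.999
grip_force: 7.8
```

```bash
cat >> tilt.py <<'E'
def look(x0,steps=(6,6,.05,.1)):
    P={n:read_camera(n) for n in("side","top")}; V=[]
    for n,p in P.items():
        rs=[r for r in cut_out("tube",p)]
        best=None
        for r in rs:
            m=sil(p,TUBE,x0); i=(m*r["region"]).sum()/max(1,r["region"].sum())
            if i>.5 and (best is None or i>best[0]): best=(i,r["region"])
        if best is None: print("none",n,[(r["box"],round(r["p"],2)) for r in rs]); continue
        r=best[1]; g=cv2.cvtColor(p["img"],cv2.COLOR_BGR2HSV); arm=((p["img"].max(2)<75)|((n=="top")&(g[...,1]>60)))&~r
        # ignore occluders: arm/gripper and the stop
        so=np.zeros_like(r)
        for q in cut_out("end_stop",p)[:2]: so|=q["region"]
        ign=cv2.dilate((arm|so).astype(np.uint8),np.ones((5,5)))>0; ign&=~r; V.append((p,r.astype(float),ign)); print(n,r.sum())
    if not V: return
    x,f=fit(V,TUBE,x0,steps); print(np.round(x,3),"deg",round(np.degrees(x[3]),1),"cost",f)
    s=state(); q=place(np.array([[-20,0,0],[-20,0,160],[20,0,0]],float),*x); print("toe,edge,heel",np.round(q,1).tolist())
    n=np.array([np.cos(1.845),np.sin(1.845)]); print("dist to stop face toe,heel",[round(float((np.array([596,175.4])-q[i,:2])@n),1) for i in(0,2)])
    print("tcp",np.round(s["eef_pos"],1),"f",np.round(s["ft_force"],1),"t",s["t"])
E
python3 -c "
from tilt import *
look([597,166,1.8,.78])"
```

```text
side 2830
top 330
[594.405 166.232   1.873   0.779] deg 44.7 cost 74.3125
toe,edge,heel [[600.4, 147.1, 0.0], [633.8, 39.8, 113.8], [591.9, 174.3, 28.1]]
dist to stop face toe,heel [28.4, -0.1]
tcp [668.1  39.7 124.8] f [  0.7 -15.7  10.4] t 13.45
```

Braced: the force rose to 16 N, the heel is at the face, the tilt is 44.7°, and the tube has squared up to the stop. The finger is about 15–20 mm off the middle of the edge. I'll ease off the force and creep sideways while stroking vertically, so friction doesn't yaw the tube.

Call:
{"op": "jog_arm", "data": {
  "motion": [
    [[-1,0,0],0],
    [[-1.5,1,8],0],
    [[-1.5,3,18],0],
    [[-1.5,5,28],0],
    [[-1.5,7,36],0]
  ]
}}

```text
t: 13.95
eef_pos: [675.4, 40.7, 88.2]
tcp_rot: [3.14, 0.002, 1.821]
ft_force: [1.2, -12.0, 9.3]
opening: 1.001
grip_force: 6.0
```

Call:
{"op": "jog_arm", "data": {
  "motion": [
    [[0,1,-3],0],
    [[0,3,-11],0],
    [[0,5,-19],0],
    [[0,7,-26],0],
    [[0,8,-30],0]
  ]
}}

```text
t: 14.45
eef_pos: [682.8, 44.0, 118.9]
tcp_rot: [3.14, 0.0, 1.819]
ft_force: [-0.8, -0.7, 0.1]
opening: 0.997
grip_force: 0.4
```

```bash
python3 -c "
from tilt import *
look([594.4,166,1.87,.78])"
```

```text
side 2781
top 153
[594.807 165.941   1.834   0.782] deg 44.8 cost 84.25
toe,edge,heel [[600.0, 146.6, 0.0], [629.3, 37.7, 113.5], [592.6, 174.0, 28.2]]
dist to stop face toe,heel [28.8, 0.4]
tcp [682.5  43.3 117.8] f [ 0.8 -4.8  4. ] t 14.75
```

Centred on the edge now. I'll lower it along the arc, keeping the heel braced.

Call:
{"op": "jog_arm", "data": {
  "motion": [
    [[-2,0,2],0],
    [[-4,0,4],0],
    [[-6,0,6],0],
    [[-8,0,8],0],
    [[-10,0,10],0]
  ]
}}

```text
t: 15.25
eef_pos: [684.7, 33.8, 107.2]
tcp_rot: [-3.141, -0.0, 1.819]
ft_force: [0.9, -2.7, 1.6]
opening: 0.998
grip_force: 1.5
```

```bash
python3 -c "
from tilt import *
look([594.8,167,1.84,.88])"
```

```text
side 2730
top 420
[592.805 165.583   1.867   0.824] deg 47.2 cost 24.5625
toe,edge,heel [[598.6, 146.5, 0.0], [632.9, 34.2, 108.7], [590.7, 172.5, 29.3]]
dist to stop face toe,heel [28.6, 1.4]
tcp [684.8  34.1 107.6] f [ 1.2 -2.6  0.4] t 15.55
```

Call:
{"op": "jog_arm", "data": {
  "motion": [
    [[-1,0,3],0],
    [[-2,0,6],0],
    [[-3,0,9],0],
    [[-4,0,12],0],
    [[-5,0,14],0]
  ]
}}

```text
t: 16.05
eef_pos: [686.2, 28.6, 93.4]
tcp_rot: [3.141, 0.001, 1.819]
ft_force: [1.3, -4.7, 2.0]
opening: 1.0
grip_force: 2.6
```

Call:
{"op": "jog_arm", "data": {
  "motion": [
    [[0,0,2],0],
    [[1,0,4],0],
    [[2,0,6],0],
    [[2,0,8],0]
  ]
}}

```text
t: 16.45
eef_pos: [687.7, 27.8, 87.5]
tcp_rot: [3.137, 0.006, 1.821]
ft_force: [6.0, -24.2, 13.5]
opening: 0.998
grip_force: 12.6
```

```bash
python3 -c "
from tilt import *
look([592.8,168,1.86,.92])"
```

```text
side 2496
top 684
[591.983 175.571   1.851   1.004] deg 57.5 cost 59.6875
toe,edge,heel [[597.5, 156.4, 0.0], [634.9, 26.6, 85.9], [591.6, 177.0, 33.7]]
dist to stop face toe,heel [18.7, -2.7]
tcp [687.6  27.7  87.4] f [  6.2 -21.5  11.6] t 16.75
```

Call:
{"op": "jog_arm", "data": {
  "motion": [
    [[-1,0,2],0],
    [[-2,0,5],0],
    [[-2.5,0,8],0],
    [[-3,0,11],0],
    [[-3.5,0,13],0]
  ]
}}

```text
t: 17.25
eef_pos: [688.8, 23.6, 74.3]
tcp_rot: [3.137, 0.007, 1.821]
ft_force: [6.9, -26.8, 10.9]
opening: 1.0
grip_force: 13.8
```

```bash
python3 -c "
from tilt import *
look([592,176,1.85,1.05])"
```

```text
side 2389
top 712
[591.27  175.915   1.853   1.096] deg 62.8 cost 97.6875
toe,edge,heel [[596.8, 156.7, 0.0], [636.5, 20.0, 73.1], [591.8, 174.3, 35.6]]
dist to stop face toe,heel [18.2, -0.0]
tcp [688.7  23.6  74.3] f [  6.3 -26.    9.4] t 17.55
```

Call:
{"op": "jog_arm", "data": {
  "motion": [
    [[-1.5,0,1],0],
    [[-2.5,0,3],0],
    [[-3,0,5],0],
    [[-3.5,0,7],0],
    [[-4,0,9],0]
  ]
}}

```text
t: 18.05
eef_pos: [688.9, 20.9, 64.4]
tcp_rot: [3.139, 0.004, 1.82]
ft_force: [5.9, -18.0, 4.2]
opening: 1.001
grip_force: 9.6
```

```bash
python3 -c "
from tilt import *
look([591.3,177,1.85,1.15])"
```

```text
side 2168
top 870
[590.407 178.883   1.848   1.177] deg 67.4 cost 73.125
toe,edge,heel [[595.9, 159.6, 0.0], [636.4, 17.6, 61.5], [591.7, 174.4, 36.9]]
dist to stop face toe,heel [15.1, -0.2]
tcp [688.8  21.   64.2] f [  5.1 -19.8   3.1] t 18.35
```

Call:
{"op": "jog_arm", "data": {
  "motion": [
    [[-0.5,0,-3],0],
    [[-1,0,-6],0],
    [[-1,0,-9],0],
    [[-1,0,-12],0],
    [[-1,0,-14],0]
  ]
}}

```text
t: 18.85
eef_pos: [687.7, 22.5, 77.4]
tcp_rot: [-3.141, 0.0, 1.819]
ft_force: [0.6, -3.0, -0.1]
opening: 0.999
grip_force: 1.9
```

```bash
python3 -c "
from tilt import *
look([590.4,178,1.85,1.15])"
```

```text
side 2344
top 869
[591.362 177.667   1.845   1.082] deg 62.0 cost 88.625
toe,edge,heel [[596.8, 158.4, 0.0], [635.1, 22.4, 75.1], [591.7, 176.5, 35.3]]
dist to stop face toe,heel [16.6, -2.2]
tcp [687.6  22.7  77.3] f [ 1.6 -4.3 -0.7] t 19.15
```

Call:
{"op": "jog_arm", "data": {
  "motion": [
    [[0,0,-3],0],
    [[0,0,-6],0],
    [[0,0,-9],0],
    [[0,0,-12],0],
    [[0,0,-13],0]
  ]
}}

```text
t: 19.65
eef_pos: [687.7, 23.0, 91.1]
tcp_rot: [3.141, -0.0, 1.819]
ft_force: [0.0, -1.4, -1.3]
opening: 1.0
grip_force: 0.8
```

```bash
python3 -c "
from tilt import *
look([591.4,178,1.85,1.08])"
```

```text
side 2394
top 817
[590.579 180.582   1.846   1.051] deg 60.2 cost 94.8125
toe,edge,heel [[596.0, 161.3, 0.0], [633.7, 27.7, 79.5], [590.6, 180.5, 34.7]]
dist to stop face toe,heel [13.5, -6.3]
tcp [687.6  22.8  90.5] f [ 0.6 -1.5 -1.8] t 19.95
```

Call:
{"op": "jog_arm", "data": {
  "motion": [
    [[0,0,-2],0],
    [[0,0,-4],0],
    [[0,0,-6],0],
    [[0,0,-8],0]
  ]
}}

```text
t: 20.35
eef_pos: [687.7, 22.9, 98.9]
tcp_rot: [3.141, -0.0, 1.819]
ft_force: [0.2, -1.2, -1.2]
opening: 0.998
grip_force: 0.6
```

```bash
python3 -c "
from tilt import *
look([591.4,178,1.85,1.06])"
```

```text
side 2445
top 832
[591.674 175.729   1.846   1.072] deg 61.4 cost 75.3125
toe,edge,heel [[597.1, 156.5, 0.0], [635.3, 21.2, 76.5], [591.9, 174.9, 35.1]]
dist to stop face toe,heel [18.5, -0.6]
tcp [687.7  22.8  98.7] f [ 0.3 -1.2 -0.4] t 20.65
```

The finger now holds the edge near its tip, with 3–4 mm overlap and light force. I'll lower it along the braced arc.

Call:
{"op": "jog_arm", "data": {
  "motion": [
    [[-0.4,0,2],0],
    [[-0.8,0,4],0],
    [[-1.2,0,6],0],
    [[-1.6,0,8],0],
    [[-1.9,0,10],0]
  ]
}}

```text
t: 21.15
eef_pos: [688.2, 20.7, 88.5]
tcp_rot: [3.141, 0.0, 1.819]
ft_force: [1.5, -4.4, 0.9]
opening: 1.0
grip_force: 2.1
```

Call:
{"op": "jog_arm", "data": {
  "motion": [
    [[-0.3,0,2],0],
    [[-0.6,0,4],0],
    [[-0.9,0,6],0],
    [[-1.2,0,8],0],
    [[-1.4,0,10],0]
  ]
}}

```text
t: 21.65
eef_pos: [688.5, 19.5, 78.5]
tcp_rot: [3.141, 0.0, 1.819]
ft_force: [0.8, -5.1, -0.0]
opening: 1.001
grip_force: 2.6
```

```bash
python3 -c "
from tilt import *
look([591,178,1.85,1.2])"
```

```text
side 2179
top 933
[589.944 183.221   1.842   1.206] deg 69.1 cost 63.25
toe,edge,heel [[595.3, 164.0, 0.0], [635.3, 19.9, 57.1], [591.5, 177.7, 37.4]]
dist to stop face toe,heel [10.8, -3.5]
tcp [688.5  19.6  78.5] f [ 1.5 -4.8 -0.4] t 21.95
```

Call:
{"op": "jog_arm", "data": {
  "motion": [
    [[-0.15,0,2],0],
    [[-0.3,0,4],0],
    [[-0.45,0,6],0],
    [[-0.55,0,8],0],
    [[-0.6,0,10],0]
  ]
}}

```text
t: 22.45
eef_pos: [688.8, 18.8, 68.5]
tcp_rot: [3.141, 0.0, 1.819]
ft_force: [1.8, -6.2, 0.5]
opening: 0.996
grip_force: 3.2
```

```bash
python3 -c "
from tilt import *
look([590,184,1.85,1.28])"
```

```text
side 1913
top 899
[590.655 184.566   1.831   1.279] deg 73.3 cost 101.5
toe,edge,heel [[595.8, 165.2, 0.0], [635.2, 17.2, 46.0], [592.8, 176.4, 38.3]]
dist to stop face toe,heel [9.7, -1.8]
tcp [688.7  18.8  68.5] f [ 1.4 -5.5 -0.6] t 22.75
```

Call:
{"op": "jog_arm", "data": {
  "motion": [
    [[0,0,2],0],
    [[0,0,4],0],
    [[-0.1,0,6],0],
    [[-0.1,0,8],0],
    [[-0.1,0,10],0]
  ]
}}

```text
t: 23.25
eef_pos: [688.8, 18.6, 58.5]
tcp_rot: [3.141, 0.001, 1.819]
ft_force: [1.7, -6.4, -0.2]
opening: 1.005
grip_force: 3.5
```

Call:
{"op": "jog_arm", "data": {
  "motion": [
    [[0,0,2],0],
    [[0.1,0,4],0],
    [[0.1,0,6],0],
    [[0.2,0,8],0],
    [[0.3,0,10],0]
  ]
}}

```text
t: 23.75
eef_pos: [688.8, 18.8, 48.4]
tcp_rot: [3.141, 0.001, 1.819]
ft_force: [1.8, -7.4, -1.1]
opening: 1.001
grip_force: 3.7
```

```bash
python3 -c "
from tilt import *
look([590,187,1.85,1.4])"
```

```text
side 1657
top 945
[587.983 190.631   1.841   1.402] deg 80.3 cost 77.5
toe,edge,heel [[593.3, 171.4, 0.0], [635.5, 19.4, 26.9], [591.5, 177.8, 39.4]]
dist to stop face toe,heel [3.2, -3.6]
tcp [688.7  18.8  48.4] f [ 2.  -7.6 -0.8] t 24.05
```

Call:
{"op": "jog_arm", "data": {
  "motion": [
    [[0.2,0,2],0],
    [[0.4,0,4],0],
    [[0.6,0,6],0],
    [[0.8,0,8],0],
    [[1.0,0,10],0]
  ]
}}

```text
t: 24.55
eef_pos: [688.5, 19.7, 38.4]
tcp_rot: [3.141, 0.001, 1.819]
ft_force: [1.8, -7.1, -1.6]
opening: 1.001
grip_force: 4.0
```

Call:
{"op": "jog_arm", "data": {
  "motion": [
    [[0.25,0,2],0],
    [[0.5,0,4],0],
    [[0.7,0,6],0],
    [[1.0,0,8],0],
    [[1.3,0,10],0]
  ]
}}

```text
t: 25.05
eef_pos: [688.1, 21.0, 28.3]
tcp_rot: [3.141, 0.0, 1.819]
ft_force: [1.5, -6.8, -2.7]
opening: 1.003
grip_force: 3.7
```

```bash
python3 -c "
from tilt import *
look([589,195,1.85,1.54])"
```

```text
side 1429
top 670
[583.954 197.495   1.859   1.525] deg 87.3 cost 50.8125
toe,edge,heel [[589.6, 178.3, 0.0], [635.1, 25.1, 7.4], [589.1, 180.1, 40.0]]
dist to stop face toe,heel [-4.5, -6.4]
tcp [688.1  21.1  28.2] f [ 1.4 -7.1 -3.5] t 25.35
```

Call:
{"op": "jog_arm", "data": {
  "motion": [
    [[0.1,0,0.5],0],
    [[0.2,0,1],0],
    [[0.3,0,1.5],0],
    [[0.3,0,2],0],
    [[0.3,0,2],0]
  ]
}}

```text
t: 25.85
eef_pos: [688.0, 21.4, 26.3]
tcp_rot: [3.142, 0.0, 1.819]
ft_force: [2.7, -6.4, -2.9]
opening: 1.0
grip_force: 3.7
```

Call:
{"op": "jog_arm", "data": {
  "motion": [
    [[-0.15,0,0],0],
    [[-0.3,0,0],0],
    [[-0.45,0,0],0],
    [[-0.6,0,0],0],
    [[-0.75,0,0],0]
  ]
}}

```text
t: 26.35
eef_pos: [688.0, 21.1, 26.3]
tcp_rot: [-3.141, -0.0, 1.819]
ft_force: [1.1, -3.4, -1.7]
opening: 0.998
grip_force: 2.1
```

Call:
{"op": "jog_arm", "data": {
  "motion": [
    [[-0.15,0,0],0],
    [[-0.3,0,0],0],
    [[-0.45,0,0],0],
    [[-0.6,0,0],0],
    [[-0.75,0,0],0]
  ]
}}

```text
t: 26.85
eef_pos: [688.2, 20.7, 26.8]
tcp_rot: [3.142, -0.0, 1.819]
ft_force: [0.2, 0.4, 0.4]
opening: 1.0
grip_force: 0.0
```

```bash
python3 -c "
from tilt import *
look([589,195,1.85,1.56])"
```

```text
side 1325
top 734
[584.99  200.225   1.849   1.556] deg 89.2 cost 42.3125
toe,edge,heel [[590.5, 181.0, 0.0], [634.4, 27.2, 2.3], [590.3, 181.5, 40.0]]
dist to stop face toe,heel [-6.9, -7.5]
tcp [688.3  20.4  26.7] f [-0.5  0.3  0.4] t 27.15
```

The tube is down on its side with no force on the finger. Now I push the far end gently towards the stop.

Call:
{"op": "jog_arm", "data": {
  "motion": [
    [[0.5,0,-1],0],
    [[1,0,-1],0],
    [[1.5,0,-1],0],
    [[2,0,-1],0],
    [[2,0,-1],0]
  ]
}}

```text
t: 27.65
eef_pos: [688.0, 21.7, 27.8]
tcp_rot: [3.141, 0.001, 1.819]
ft_force: [0.6, -4.7, 0.9]
opening: 0.998
grip_force: 2.5
```

Call:
{"op": "jog_arm", "data": {
  "motion": [
    [[0.5,0,0],0],
    [[1,0,0],0],
    [[1.4,0,0],0],
    [[1.4,0,0],0]
  ]
}}

```text
t: 28.05
eef_pos: [688.1, 22.0, 27.9]
tcp_rot: [3.141, 0.002, 1.82]
ft_force: [2.8, -11.8, 0.2]
opening: 1.002
grip_force: 6.0
```

The force rose to 12 N with almost no travel, so the tube is home against the stop. I'll withdraw and check.

Call:
{"op": "jog_arm", "data": {
  "motion": [
    [[-1,0,0],0],
    [[-4,0,0],0],
    [[-10,0,0],0],
    [[-20,0,0],0],
    [[-35,0,0],0]
  ]
}}

```text
t: 28.55
eef_pos: [696.2, -10.7, 27.6]
tcp_rot: [-3.142, -0.0, 1.82]
ft_force: [1.3, -0.5, 0.1]
opening: 1.004
grip_force: 0.0
```

Call:
{"op": "jog_arm", "data": {
  "motion": [
    [[-15,0,-20],0],
    [[-30,0,-50],0],
    [[-45,0,-90],0],
    [[-60,0,-130],0],
    [[-75,0,-170],0]
  ]
}}

```text
t: 29.05
eef_pos: [714.4, -84.8, 199.3]
tcp_rot: [-3.142, -0.0, 1.818]
ft_force: [0.2, 0.3, 0.2]
opening: 1.002
grip_force: 0.0
```

Call:
{"op": "jog_arm", "data": {
  "motion": [
    [[-30,0,-10],0],
    [[-65,0,-20],0],
    [[-100,0,-20],0],
    [[-130,0,-20],0],
    [[-150,0,-20],0]
  ]
}}

```text
t: 29.55
eef_pos: [751.1, -232.0, 217.4]
tcp_rot: [3.142, 0.0, 1.817]
ft_force: [-0.3, 0.3, -0.0]
opening: 0.998
grip_force: 0.0
```

```bash
python3 - <<'E'
from tilt import *
look([589,193,1.85,1.57])
p=read_camera("top"); q=read_camera("side")
for n,P in(("top",p),("side",q)):
    for t in("ground_block","nut","chisel","end_stop"): print(n,t,[np.round(r["box"]).tolist() for r in cut_out(t,P)[:2]])
a=cv2.resize(p["img"][80:310,190:390],None,fx=2.5,fy=2.5,interpolation=2); b=cv2.resize(q["img"][150:270,230:390],None,fx=1.8,fy=1.8,interpolation=2)
c=np.zeros((a.shape[0],b.shape[1],3),np.uint8); c[:b.shape[0]]=b; cv2.imwrite("pics/end.png",np.hstack([a,c]))
E
```

```text
side 1351
top 1822
[586.576 196.655   1.834   1.572] deg 90.1 cost 127.1875
toe,edge,heel [[591.8, 177.3, 0.0], [633.4, 22.9, -0.2], [591.8, 177.3, 40.0]]
dist to stop face toe,heel [-3.0, -3.0]
tcp [ 751.1 -227.9  217.6] f [-0.3  0.7  0.9] t 29.85
top ground_block [[228.0, 104.0, 261.0, 149.0]]
top nut [[324.0, 93.0, 333.0, 107.0]]
top chisel []
top end_stop [[236.0, 176.0, 272.0, 230.0]]
side ground_block [[207.0, 222.0, 231.0, 255.0]]
side nut [[192.0, 189.0, 205.0, 200.0]]
side chisel [[409.0, 217.0, 426.0, 224.0]]
side end_stop [[357.0, 180.0, 417.0, 210.0], [274.0, 212.0, 347.0, 256.0]]
```

View pics/end.png

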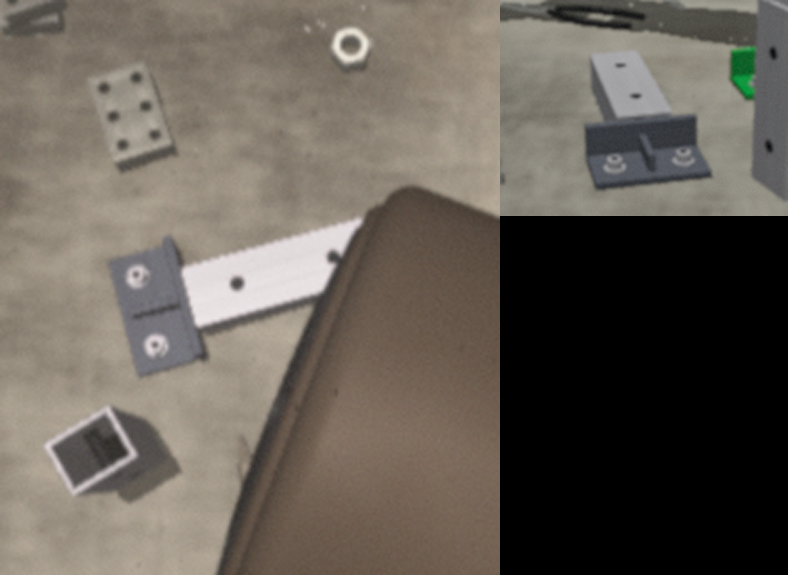

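The final picture shows the tube lying with its hole side up. Its foot, at (190,295), is flush and square to the dark stop. The block, nut and chisel are where they were, and the arm is clear, so I'm handing in.

```bash
python3 -c "
from cell import *
print(job_done())"
```

```text
the job is handed in; nothing more can be done
None
```

The tube was tipped to the robot's right, let down with a finger supporting it, and pushed flush against the end stop. While it leaned at about 45–80° I eased its foot back along the table until the stop braced it, so the last push was only about a millimetre. The block, nut and chisel were not moved, and the job was handed in about 30 s into the 54 s limit.

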